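Dock the brush-washing pot on the fume extractor

TASK

Put the squat steel brush-washing pot with the knobbed lid (not the open cup or the slim tall pot) into the round well of the small fume extractor, standing upright on the well's floor so that its weight keeps the sensing pin pushed down. Lower it in, do not drop it, and leave it standing there by itself.

Things in the scene. Friction and masses are not known exactly. Their poses are not given: they have to be found in the camera images.
- pot_mid (a point): Centre of the brush-washing pot, on its axis, 40 mm above its underside; z up. Steel cylinder 56 mm in diameter (57 at the lid), 80 mm high to its flat lid; a dark 20 mm wide knob on the lid reaches 96 mm. 0.3 to 0.55 kg, loose, upright on the table. The only squat pot with a lid: nearby are an open steel cup of the same size and a slim lidded steel pot, 36 mm wide, 108 mm high.
- well (a point): Centre of the well's floor, 18 mm above the table, on the grey fixed fume extractor. The well: a steel rim, 80 mm inside, 92 mm outside diameter, 6 mm high, on a base 150 mm wide in y. z up; x points to the slotted housing, 86 mm from this point, its top 86 mm above the table. The sensing pin stands at the well's centre. (A steel saucer without a pin is not it.)
- pin (a joint): The sensing pin in the middle of the well, a brass plunger 12 mm in diameter that stands 8 mm above the well's floor when free; spring-loaded, it takes about 1.5 N to push level with the floor. The value is how far it is pushed down in m: 0 free, 0.008 level with the floor.

How it is judged (in metres and radians):
At the end, for the whole second after the job is handed in: The squat lidded pot stands released and at rest inside the well's rim: its axis within 18 mm of the well's centre, upright within 5 degrees, its centre less than 44 mm above the well's floor (40 mm when it stands on it), and the pin pushed down by more than 6 mm by the pot alone (value of joint pin above 0.006 m and horizontal distance between pot_mid and well below 0.018 m and z of pot_mid in the frame of well below 0.044 m and angle between pot_mid's own z axis and vertical below 0.09 rad and linear speed of pot below 0.02 m/s); the robot touches nothing.
It fails at once if the pot is dropped: out of the fingers' grip over the dock with its underside more than 20 mm above the well's floor (horizontal distance between pot_mid and well below 0.06 m and z of pot_mid in the frame of well above 0.06 m and contact force between pot and the fingers below 0.02 N).
It also fails if it takes over 42 s, if anything falls off the work surface, if the arm or the gripper's body presses on something with over 40 N, if the wrist force passes 120 N, or if a joint passes its speed limit or range.

ROBOT

A 6-joint arm with a two-finger parallel gripper is mounted at the origin on the work surface. World frame = base frame: x ahead of the robot, y to its left, z up, the work surface at z = 0. Lengths are in mm, angles in rad, forces in N, time in s.
With the tool pointing down it reaches from about 350 to 975 mm from the base axis. Payload 7.1 kg.
Tool frame: the origin (TCP) lies midway between the tips of the shut fingers; the grasp point (between the pads) lies 19 mm behind it (ctrl.hold_point_z is the distance from the TCP to the grasp point, in mm); z points along the fingers, y is the direction in which the jaws open and shut (so a half turn about z gives the same grasp; the last joint's range is limited). The gripper opens to 88 mm and grips with 3 to 60 N. Pads are 20 mm wide; open, the fingers measure 115 mm over their backs; the gripper's body (75 mm by 178 mm) begins 61 mm behind the grasp point.
Start: joints at [-1.35, 0.423, 1.63, -0, 1.089, -0.019], TCP at [148.462, -607.095, 222.675] pointing down, gripper open.
Joint ranges: [-3, 3], [-0.9, 2.11], [0.09, 2.58], [-1.31, 4.45], [0.11, 2.69], [-2.54, 2.54]. Speed limits (rad/s): [2.39, 2.39, 3.01, 3.14, 3.14, 3.14].

INTERFACE

Orientations are given as a rotation vector (axis times angle).
In Python, from workcell import ctrl, eyes gives the robot as it stands.
- The arm moves only by the tool move_arm, never from a script. Its argument "deltas" is a list of rows, each a list of 6 numbers: the shift along the tool's x, y, z in mm, then the turn, a rotation vector about the tool's x, y, z in rad. A call has 1 to 5 rows; each row shifts and turns the pose as measured when the row begins, along the tool's axes as they then stand; what a row does not reach is not made up. A row lasts 1/12 s, in which the tool goes at most 41.7 mm and 7.16 degrees, less where a joint would pass 70% of its speed; a pose out of reach is approached as far as the arm can. A call is refused whole if a number of a shift passes 41.7 or a number of a turn 0.125, either way. A call with a gripper value outside its range is refused whole. "hand" is the closure, from -1 (fully open) to 1 (shut), set as the call begins (left out, the last holds). The fingers move at their own pace and stop on an object; the grip force is fixed at half the most. Time passes only in rows, so rows that do not move let the fingers close. It gives the time, the measured TCP pose, the force and the opening at its end, in the units of the state.
- ctrl.get_obs(): the state, without advancing time (a new reading comes with each control period).
- eyes.get_image(name): name is "scene" or "side" or "wrist"; returns a dict with "frame" (400x640x3 uint8, red, green, blue), "range_z" (400x640 float32, mm along the optical axis (not along the pixel's ray), 0 where there is no reading), "fx", "fy", "cx", "cy" (pixels), "cam_to_world" (4x4, takes a point from camera to world coordinates). Camera axes: x right, y down, z forward; pixel columns grow to the right and rows downward; lengths in mm; the calibration is good to about 2 mm. A picture is of the moment at which its call begins.
- ctrl.close_job(): hands the job in, once; it reports no verdict.
The state is a dict: "t": time; "qpos": joint angles; "qvel": joint speeds; "joint_torque": joint torques, N m; "ee_pos": TCP position; "orientation": TCP orientation; "ft_force": force on the tool from outside, world axes, zero at the start; "moment": the same for the moment, N m; "width": finger opening in mm.
Only numpy, scipy, OpenCV 4.12 (cv2) and the standard library are available. Lean on these libraries where they do the work, as an engineer would, in place of code of your own. Each camera call takes 0.05 s, during which the arm holds its last target.

## Working session

There is one attempt and no reset: what is moved stays moved. The work goes in short steps, Python scripts to look and compute and a tool call to move; the robot and the scene stay as the last step left them, time stands still between calls to the robot, and variables do not carry over. Pictures are saved under pics/ and viewed, and the job is handed in when it is done.

Besides the shell and the picture viewer there is one more tool, called after "Emit:" as a command line: name --pt "numbers of a row" for each row, then --argument value for the rest. move_arm: Moves the arm, as the interface text tells. Its arguments: {"type":"object","properties":{"deltas":{"type":"array"},"hand":{"type":"number"}},"required":["deltas"]}

```bash
mkdir -p pics; ls; python3 - <<'E'
from workcell import ctrl, eyes
import cv2, numpy as np
print(ctrl.get_obs())
for n in ("scene","side","wrist"):
    d=eyes.get_image(n); np.savez(f"pics/{n}0.npz",**d)
    cv2.imwrite(f"pics/{n}0.png",d["frame"][:,:,::-1]); print(n,d["fx"],d["cx"],d["cy"],np.round(d["cam_to_world"],3).tolist(),(d["range_z"]>0).mean())
E
```

```text
pics
{'t': 0.0, 'qpos': array([-1.34998177e+00,  4.23817226e-01,  1.63067469e+00,  4.04229686e-05,
        1.08855986e+00, -1.89980827e-02]), 'qvel': array([-8.56445535e-04,  4.24464789e-05, -1.30634197e-03, -3.42055785e-04,
       -3.25070613e-04, -9.87683016e-04]), 'joint_torque': array([ 1.47976400e-03, -5.44626367e+01, -2.73668790e+01,  6.44999533e-02,
        2.28463614e-02, -1.43426587e-04]), 'ee_pos': array([ 148.36998641, -606.58235716,  221.92244053]), 'orientation': array([-3.11759421e+00, -3.75591450e-01,  1.74857685e-04]), 'ft_force': array([ 0.62475307, -0.4518601 , -0.59884946]), 'moment': array([-0.02971318,  0.01945056,  0.03201289]), 'width': 87.69349994208225}
scene 409.06413777208286 329.59412853172245 205.50081033281728 [[0.823, 0.362, -0.438, 975.886], [0.567, -0.494, 0.659, -711.225], [0.023, -0.791, -0.612, 704.799], [0.0, 0.0, 0.0, 1.0]] 0.99583984375
side 445.72968189550824 324.8101494050726 208.72692869615423 [[-0.783, -0.31, 0.54, -45.264], [-0.622, 0.411, -0.666, 670.255], [-0.015, -0.857, -0.514, 605.904], [0.0, 0.0, 0.0, 1.0]] 0.9961328125
wrist 329.03920494406043 321.7569337575988 197.32088665581372 [[0.238, -0.94, -0.245, 215.125], [-0.971, -0.23, -0.06, -590.421], [-0.0, 0.252, -0.968, 382.944], [0.0, 0.0, 0.0, 1.0]] 0.99622265625
```

View pics/scene0.png

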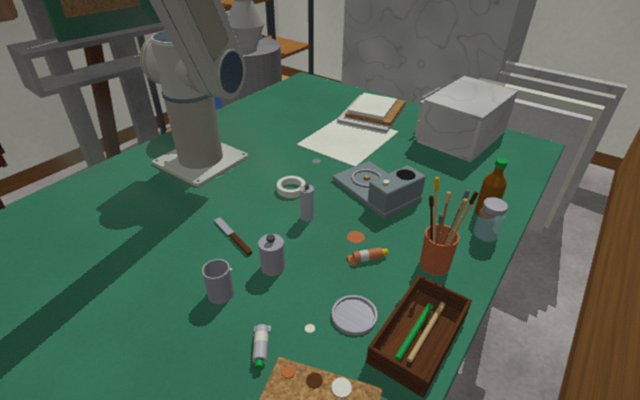

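View pics/side0.png

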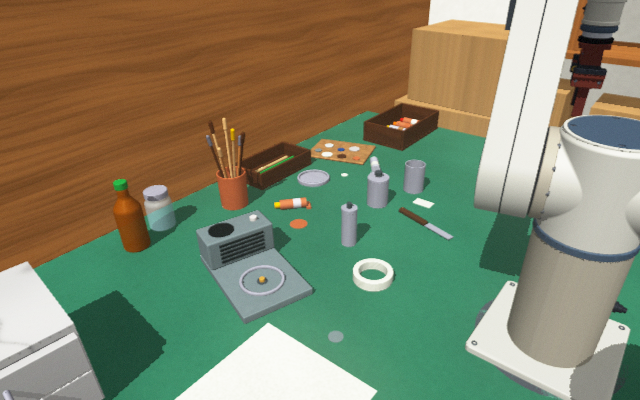

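View pics/wrist0.png

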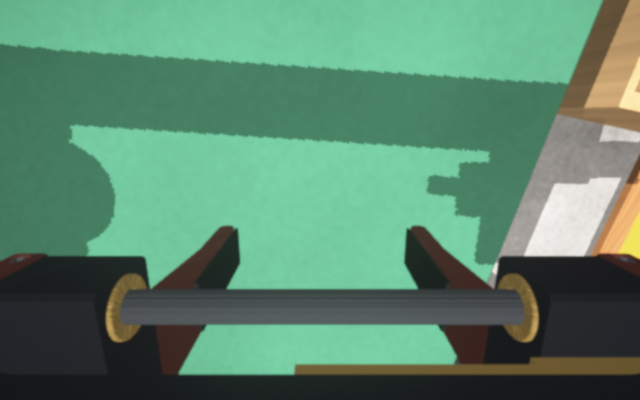

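The scene view shows the lidded squat pot at (271,255), the open cup at (218,282), the slim pot at (306,203) and the well at (366,178). In the side view the pot is at (378,188) and the well at (262,280). The wrist view shows only bare table. Next I'll measure these.

```bash
cat > h.py <<'E'
import numpy as np, cv2
def world(d):
    h,w=d["range_z"].shape; u,v=np.meshgrid(np.arange(w),np.arange(h)); z=d["range_z"]
    P=np.stack([(u-d["cx"])/d["fx"]*z,(v-d["cy"])/d["fy"]*z,z,np.ones_like(z)],-1)@np.array(d["cam_to_world"]).T
    P=P[...,:3]; P[z<=0]=np.nan; return P
def ray(d,u,v,h):
    T=np.array(d["cam_to_world"]); r=T[:3,:3]@np.array([(u-d["cx"])/d["fx"],(v-d["cy"])/d["fy"],1]); o=T[:3,3]
    return o+r*(h-o[2])/r[2]
def circ(xy):
    A=np.c_[2*xy,np.ones(len(xy))]; s=np.linalg.lstsq(A,(xy**2).sum(1),rcond=None)[0]
    return s[:2],np.sqrt(s[2]+s[:2]@s[:2])
E
python3 - <<'E'
from h import *
boxes={"scene":{"pot":(255,230,288,278),"well":(345,160,392,195),"house":(366,165,426,212)},"side":{"pot":(362,165,394,212),"well":(235,262,290,298),"house":(196,212,276,266)}}
for n in boxes:
    d=dict(np.load(f"pics/{n}0.npz")); P=world(d); 
    tab=P[(abs(P[...,2])<8)&(P[...,0]>200)&(P[...,0]<800)]; print(n,"table z",np.median(tab[:,2]))
    for k,(a,b,c,e) in boxes[n].items():
        Q=P[b:e,a:c].reshape(-1,3); F=d["frame"][b:e,a:c].reshape(-1,3).astype(int)
        if k=="pot":
            s=Q[(Q[:,2]>10)]; print("z max",s[:,2].max())
            lid=Q[(Q[:,2]>76)&(Q[:,2]<83)]; print("lid",len(lid),lid.mean(0),lid.min(0),lid.max(0))
            side=Q[(Q[:,2]>15)&(Q[:,2]<70)]; print("side circ",circ(side[:,:2]))
            kn=Q[Q[:,2]>90]; print("knob",len(kn),kn.mean(0))
        elif k=="well":
            print("z hist",np.histogram(Q[:,2],np.arange(0,40,3)))
            hsv=cv2.cvtColor(d["frame"],cv2.COLOR_RGB2HSV)[b:e,a:c]
            m=(hsv[...,1]>110)&(hsv[...,0]<35); ys,xs=np.nonzero(m); print("pin px",len(xs),xs.mean()+a,ys.mean()+b,ray(d,xs.mean()+a,ys.mean()+b,24))
        else:
            t=Q[(Q[:,2]>82)&(Q[:,2]<90)]; print("housetop",len(t)); r=cv2.minAreaRect(t[:,:2].astype(np.float32)); print(r, cv2.boxPoints(r).tolist())
    a,b,c,e=boxes[n]["well"]; im=d["frame"][b-25:e+35,a-30:c+40,::-1]; cv2.imwrite(f"pics/{n}_wellcrop.png",cv2.resize(im,None,fx=6,fy=6,interpolation=cv2.INTER_CUBIC)[:600,:800])
E
```

```text
scene table z 0.5240808562368784
z max 98.41285689587392
lid 311 [ 501.87925089 -229.5173543    80.15996467] [ 469.44299864 -254.5606582    76.04884311] [ 527.51561124 -197.47972085   82.88673544]
side circ (array([ 497.85054237, -225.27480738]), np.float64(27.157376766722884))
knob 59 [ 499.36470377 -226.68498159   95.20653715]
z hist (array([158,  19,   8,  11,  14, 340, 374,  82,  39,   1,   0,   0,   0]), array([ 0,  3,  6,  9, 12, 15, 18, 21, 24, 27, 30, 33, 36, 39]))
pin px 11 366.3636363636364 177.0909090909091 [498.76785037 202.69621301  24.        ]
housetop 783
((613.2308959960938, 164.68704223632812), (151.48501586914062, 73.55792999267578), 72.41087341308594) [[555.2828979492188, 103.59984588623047], [625.4017944335938, 81.37145233154297], [671.1788940429688, 225.77423095703125], [601.0599975585938, 248.00262451171875]]
side table z -0.4678026807450806
z max 98.28634144506651
lid 165 [ 496.06383015 -217.78996989   79.48025459] [ 469.69636114 -251.56919661   76.26975612] [ 527.33061985 -193.77444361   82.69981062]
side circ (array([ 540.63458136, -290.45521435]), np.float64(101.86785717532554))
knob 33 [ 497.3609311  -219.28286157   93.93795249]
z hist (array([   3,    0,    0,    0,   19, 1112,  524,  242,   72,    0,    0,
          0,    0]), array([ 0,  3,  6,  9, 12, 15, 18, 21, 24, 27, 30, 33, 36, 39]))
pin px 27 261.51851851851853 278.8888888888889 [495.89164148 208.81639667  24.        ]
housetop 1225
((613.2800903320312, 170.23269653320312), (147.154541015625, 74.3112564086914), 71.33350372314453) [[554.5298461914062, 112.41776275634766], [624.9321899414062, 88.6337661743164], [672.0303344726562, 228.04763793945312], [601.6279907226562, 251.83163452148438]]
```

```bash
python3 - <<'E'
from h import *
for n in ("scene","side"):
    d=dict(np.load(f"pics/{n}0.npz")); P=world(d)
    ok=(P[...,2]>30)&(P[...,2]<130)&(P[...,0]>250)&(P[...,0]<800)&(P[...,1]>-450)&(P[...,1]<330)
    k,l,s,c=cv2.connectedComponentsWithStats(ok.astype(np.uint8))
    for i in range(1,k):
        if s[i,4]>60:
            Q=P[l==i]; print(n,np.round(c[i]),s[i,4],np.round(Q.min(0)),np.round(Q.max(0)))
    # rim: bright neutral pixels near the well vs grey base
    a,b,e,f=(340,155,395,200) if n=="scene" else (230,255,295,305)
    g=cv2.cvtColor(d["frame"],cv2.COLOR_RGB2GRAY)[b:f,a:e]
    z=P[b:f,a:e,2]; top=(z>15)&(z<29)
    thr=np.median(g[top])+18; m=top&(g>thr); ys,xs=np.nonzero(m)
    pts=np.array([ray(d,x+a,y+b,24)[:2] for x,y in zip(xs,ys)])
    cc=np.median(pts,0)
    for _ in range(8):
        r=np.hypot(*(pts-cc).T); sel=(r>33)&(r<52); cc,R=circ(pts[sel])
    print("rim",len(pts),sel.sum(),cc,R)
E
```

```text
scene [396. 187.] 1656 [557.  84.  30.] [670. 247.  95.]
scene [307. 198.] 378 [433. -51.  30.] [471. -11. 111.]
scene [442. 231.] 104 [789.  20.  37.] [800.  44. 130.]
scene [429. 241.] 421 [767. -31.  31.] [800.  37. 130.]
scene [271. 250.] 733 [ 469. -255.   30.] [ 528. -197.   98.]
scene [217. 277.] 871 [ 431. -381.   30.] [ 489. -325.   83.]
rim 19 0 [0. 0.] 0.0
side [234. 184.] 653 [766. -27.  30.] [800.  48. 130.]
side [414. 171.] 465 [ 431. -380.   30.] [ 489. -318.   82.]
side [377. 184.] 536 [ 470. -252.   30.] [ 527. -193.   98.]
side [349. 219.] 501 [433. -48.  30.] [472.  -9. 109.]
side [234. 237.] 2815 [556.  90.  30.] [668. 251.  95.]
rim 265 252 [496.37533386 209.30566693] 42.72595975916308
```

View pics/side_wellcrop.png

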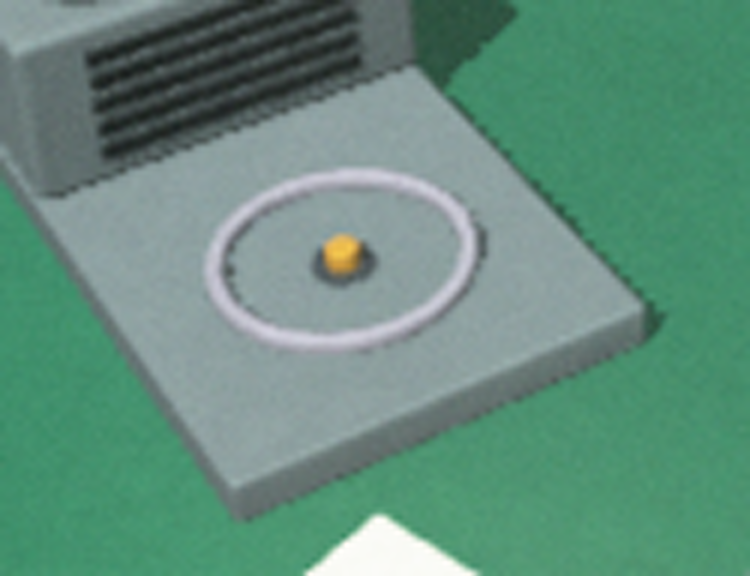

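Pot ≈ (498.5, -224.5): lid top 80, knob 95 and 58 mm wide, which match the given sizes. Well ≈ (497, 206): pin, rim and housing offset agree within 3 mm. Cup (460, -353) and slim pot (452, -30) are well clear. Going over the pot.

Emit:
move_arm --pt "32 -21 4 0 0 0" --pt "32 -21 4 0 0 0" --pt "32 -21 4 0 0 0" --pt "32 -21 4 0 0 0" --pt "32 -21 4 0 0 0" --hand -1

```text
t: 0.57
ee_pos: [278.3, -468.0, 200.6]
orientation: [3.118, 0.359, -0.002]
ft_force: [0.5, 0.6, -0.0]
width: 87.7
```

Emit:
move_arm --pt "32 -21 4 0 0 0" --pt "32 -21 4 0 0 0" --pt "32 -21 4 0 0 0" --pt "32 -21 4 0 0 0" --pt "32 -21 4 0 0 0"

```text
t: 0.98
ee_pos: [414.5, -321.5, 178.9]
orientation: [3.119, 0.355, -0.002]
ft_force: [-0.5, -0.9, 0.0]
width: 87.6
```

Emit:
move_arm --pt "30 -21 4 0 0 0" --pt "30 -21 4 0 0 0" --pt "30 -21 4 0 0 0" --pt "0 0 0 0 0 0"

```text
t: 1.32
ee_pos: [494.2, -230.5, 165.3]
orientation: [3.12, 0.363, -0.001]
ft_force: [0.1, 0.3, 0.5]
width: 87.9
```

```bash
python3 - <<'E'
from workcell import ctrl, eyes
from h import *
d=eyes.get_image("wrist"); np.savez("pics/w1.npz",**d); cv2.imwrite("pics/w1.png",d["frame"][:,:,::-1])
o=ctrl.get_obs(); print(o["t"],o["ee_pos"],o["orientation"])
P=world(d); 
for lo,hi in((76,84),(90,100)):
    Q=P[(P[...,2]>lo)&(P[...,2]<hi)&(abs(P[...,0]-498)<45)&(abs(P[...,1]+224)<45)]
    if len(Q): print(lo,len(Q),Q.mean(0),Q.min(0),Q.max(0))
E
```

```text
1.3667 [ 492.63011587 -232.01277478  165.35377813] [ 3.11919438e+00  3.63240106e-01 -2.99220790e-03]
76 3444 [ 499.80146334 -224.14732138   78.93535927] [ 470.07469803 -252.69931936   76.04463967] [ 526.82030828 -196.15381892   81.39282687]
90 562 [ 499.14277332 -224.32217059   94.6339523 ] [ 488.81154919 -233.97883803   90.03853021] [ 508.33778424 -214.88588825   96.71131769]
```

View pics/w1.png

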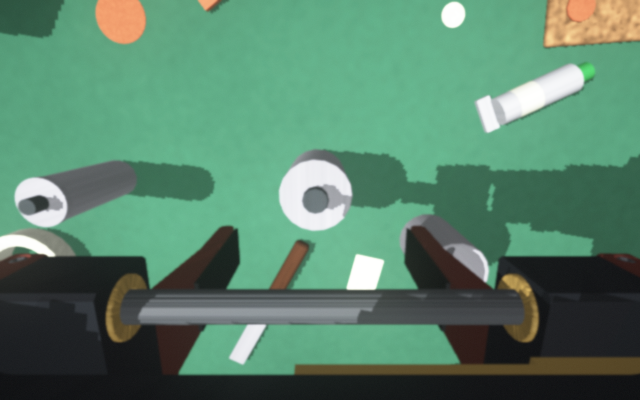

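The wrist picture shows the lid at (315,195) with the knob at (315,199), between the fingers. This gives (499, -224.3), which agrees with the fixed cameras. I'll centre on it, then go down to TCP z ≈ 32.

Emit:
move_arm --pt "8 -6 0 0 0 0" --pt "0 0 0 0 0 0"

```text
t: 1.53
ee_pos: [498.8, -223.9, 165.0]
orientation: [3.119, 0.365, -0.005]
ft_force: [-0.7, 0.8, -0.5]
width: 87.6
```

Emit:
move_arm --pt "0 0 25 0 0 0" --pt "0 0 25 0 0 0" --pt "0 0 25 0 0 0" --pt "0 0 20 0 0 0" --pt "0 0 0 0 0 0"

```text
t: 1.95
ee_pos: [498.1, -230.2, 70.0]
orientation: [3.116, 0.353, 0.004]
ft_force: [-0.4, 0.6, -0.3]
width: 87.9
```

Emit:
move_arm --pt "2 -5 0 0 0 0" --pt "0 0 0 0 0 0"

```text
t: 2.12
ee_pos: [497.5, -226.3, 70.1]
orientation: [3.118, 0.348, 0.001]
ft_force: [0.6, -0.6, -0.4]
width: 87.9
```

Emit:
move_arm --pt "1 -1 15 0 0 0" --pt "0 0 15 0 0 0" --pt "0 0 7 0 0 0" --pt "0 0 0 0 0 0"

```text
t: 2.45
ee_pos: [501.5, -228.1, 38.2]
orientation: [3.113, 0.344, 0.014]
ft_force: [0.2, 0.7, 0.1]
width: 87.8
```

Emit:
move_arm --pt "-2 -4 5 0 0 0" --pt "0 0 0 0 0 0"

```text
t: 2.62
ee_pos: [499.5, -225.1, 34.7]
orientation: [3.111, 0.344, 0.018]
ft_force: [-0.5, -0.2, -0.4]
width: 87.9
```

Emit:
move_arm --pt "0 0 0 0 0 0"

```text
t: 2.7
ee_pos: [499.9, -225.2, 35.5]
orientation: [3.111, 0.344, 0.019]
ft_force: [-0.4, 0.2, 1.0]
width: 87.8
```

```bash
cat > st.py <<'E'
from workcell import ctrl
import numpy as np, sys
from scipy.spatial.transform import Rotation as R
o=ctrl.get_obs(); M=R.from_rotvec(o["orientation"]).as_matrix()
print("t",o["t"],"p",o["ee_pos"].round(1),"w",round(o["width"],1),"f",o["ft_force"].round(1))
print("level turn (tool):",(M.T@np.cross(M[:,2],[0,0,-1])).round(4),"xyaw",np.arctan2(M[1,0],M[0,0]).round(3))
if len(sys.argv)>3:
    print("tool delta",(M.T@(np.array(sys.argv[1:4],float)-o["ee_pos"])).round(1))
E
python3 st.py 499 -224.3 32
```

```text
t 2.7 p [ 499.9 -225.2   35.5] w 87.8 f [-0.4  0.2  1. ]
level turn (tool): [ 0.0131 -0.0108  0.    ] xyaw 0.22
tool delta [-0.7 -1.1  3.5]
```

Emit:
move_arm --pt "-1 -1 2 0.013 -0.011 0" --pt "0 0 0 0 0 0"

```text
t: 2.87
ee_pos: [499.0, -224.5, 34.5]
orientation: [-3.122, -0.345, 0.0]
ft_force: [0.0, 0.9, -0.0]
width: 87.8
```

```bash
python3 st.py 499 -224.3 32
```

```text
t 2.8667 p [ 499.  -224.5   34.5] w 87.8 f [ 0.   0.9 -0. ]
level turn (tool): [-0.0002  0.0001 -0.    ] xyaw 0.22
tool delta [ 0.  -0.2  2.5]
```

Centred and level; grasp height ≈ 53 mm and body clearance over the knob ≈ 18 mm. Closing.

Emit:
move_arm --pt "0 0 0 0 0 0" --pt "0 0 0 0 0 0" --pt "0 0 0 0 0 0" --pt "0 0 0 0 0 0" --pt "0 0 0 0 0 0" --hand 1

```text
t: 3.28
ee_pos: [499.7, -224.8, 35.1]
orientation: [3.122, 0.345, 0.001]
ft_force: [-0.2, 2.4, 1.3]
width: 58.1
```

Emit:
move_arm --pt "0 0 0 0 0 0" --pt "0 0 0 0 0 0" --pt "0 0 0 0 0 0" --pt "0 0 0 0 0 0"

```text
t: 3.62
ee_pos: [499.7, -224.6, 35.1]
orientation: [3.122, 0.345, 0.001]
ft_force: [0.3, 0.9, 1.0]
width: 56.4
```

```bash
python3 st.py 499 -224.3 200
```

```text
t 3.6167 p [ 499.7 -224.6   35.1] w 56.4 f [0.3 0.9 1. ]
level turn (tool): [ 0.0002 -0.0007  0.    ] xyaw 0.22
tool delta [  -0.5   -0.4 -164.9]
```

Gripped at 56.4 mm, which matches the pot. TCP z is 35.1 with the pot on the table. Lifting.

Emit:
move_arm --pt "0 0 -10 0 0 0" --pt "0 0 -20 0 0 0" --pt "0 0 -30 0 0 0" --pt "0 0 -30 0 0 0" --pt "0 0 -30 0 0 0"

```text
t: 4.03
ee_pos: [492.2, -221.3, 151.7]
orientation: [-3.111, -0.344, 0.028]
ft_force: [0.7, -1.4, -5.2]
width: 56.1
```

Emit:
move_arm --pt "0 0 -25 0 0 0" --pt "0 0 -15 0 0 0" --pt "0 0 0 0 0 0"

```text
t: 4.28
ee_pos: [493.9, -222.4, 200.0]
orientation: [-3.115, -0.344, 0.02]
ft_force: [0.6, -0.3, -4.9]
width: 55.9
```

```bash
python3 st.py 497 206 190; python3 - <<'E'
from workcell import eyes
from h import *
d=eyes.get_image("side"); cv2.imwrite("pics/s2.png",d["frame"][:,:,::-1])
E
```

```text
t 4.2833 p [ 493.9 -222.4  200. ] w 55.9 f [ 0.6 -0.3 -4.9]
level turn (tool): [-0.0089  0.0116 -0.    ] xyaw 0.22
tool delta [  96.7 -417.2   12.6]
```

View pics/s2.png

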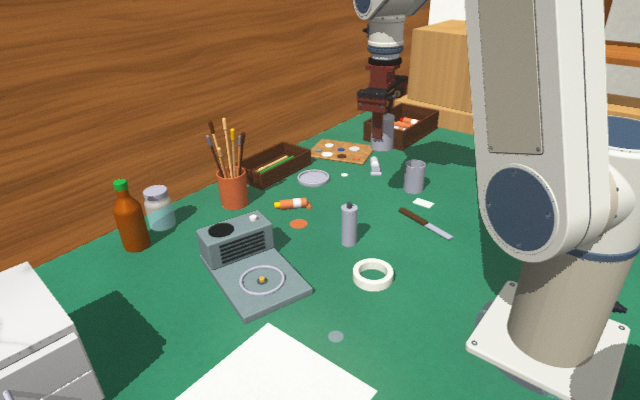

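The side picture shows the pot held upright off the table at (382,130), with the well clear at (262,280). Force is ≈5 N, so about 0.5 kg. Carrying it over, level.

Emit:
move_arm --pt "4 -15 0 -0.004 0.006 0" --pt "6 -25 0 -0.004 0.006 0" --pt "6 -25 0 0 0 0" --pt "6 -25 0 0 0 0" --pt "6 -25 0 0 0 0"

```text
t: 4.75
ee_pos: [490.8, -103.2, 192.5]
orientation: [-3.12, -0.333, 0.014]
ft_force: [0.7, 0.5, -5.0]
width: 56.1
```

Emit:
move_arm --pt "6 -25 0 0 0 0" --pt "6 -25 0 0 0 0" --pt "6 -25 0 0 0 0" --pt "6 -25 0 0 0 0" --pt "6 -25 0 0 0 0"

```text
t: 5.17
ee_pos: [485.6, 31.6, 183.9]
orientation: [-3.118, -0.33, 0.041]
ft_force: [0.5, 0.0, -4.7]
width: 56.1
```

```bash
python3 st.py 497 206 190
```

```text
t 5.1667 p [485.6  31.6 183.9] w 56.1 f [ 0.5  0.  -4.7]
level turn (tool): [-0.0089  0.0253 -0.    ] xyaw 0.211
tool delta [  47.5 -168.2   -5.8]
```

Emit:
move_arm --pt "7 -25 -2 -0.003 0.008 0" --pt "7 -25 -2 -0.003 0.008 0" --pt "7 -25 -2 -0.003 0.008 0" --pt "7 -25 -2 0 0 0" --pt "7 -20 -2 0 0 0"

```text
t: 5.58
ee_pos: [486.3, 161.7, 184.4]
orientation: [3.122, 0.331, -0.029]
ft_force: [0.5, 0.2, -5.3]
width: 55.8
```

```bash
python3 st.py 497 206 185
```

```text
t 5.5833 p [486.3 161.7 184.4] w 55.8 f [ 0.5  0.2 -5.3]
level turn (tool): [ 0.0001  0.0188 -0.    ] xyaw 0.211
tool delta [ 19.8 -41.1  -1. ]
```

Emit:
move_arm --pt "7 -20 0 0 0.01 0" --pt "7 -12 0 0 0.01 0" --pt "0 0 0 0 0 0"

```text
t: 5.83
ee_pos: [490.6, 200.2, 179.5]
orientation: [3.122, 0.337, -0.007]
ft_force: [0.5, -0.2, -4.4]
width: 56.0
```

```bash
python3 st.py 497 206 185;  python3 - <<'E'
from workcell import eyes
from h import *
for n in("wrist","side","scene"):
    d=eyes.get_image(n); np.savez(f"pics/{n}3.npz",**d); cv2.imwrite(f"pics/{n}3.png",d["frame"][:,:,::-1])
E
```

```text
t 5.8333 p [490.6 200.2 179.5] w 56.0 f [ 0.5 -0.2 -4.4]
level turn (tool): [0.0004 0.0048 0.    ] xyaw 0.215
tool delta [ 7.5 -4.3 -5.5]
```

View pics/wrist3.png

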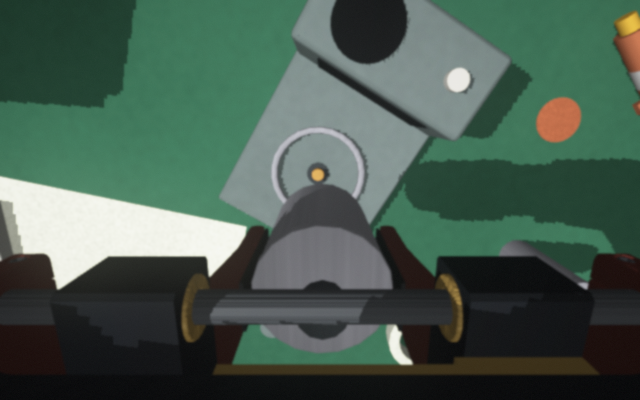

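View pics/side3.png

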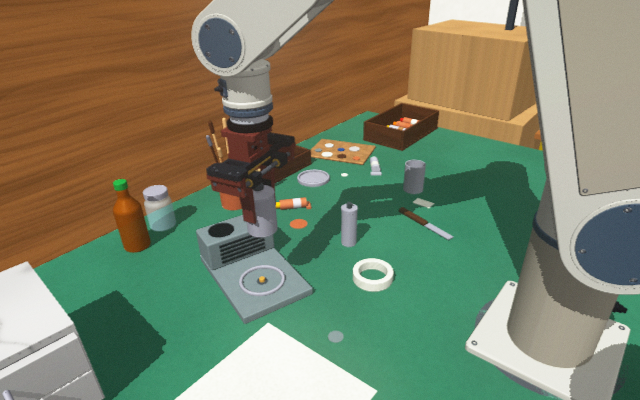

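View pics/scene3.png

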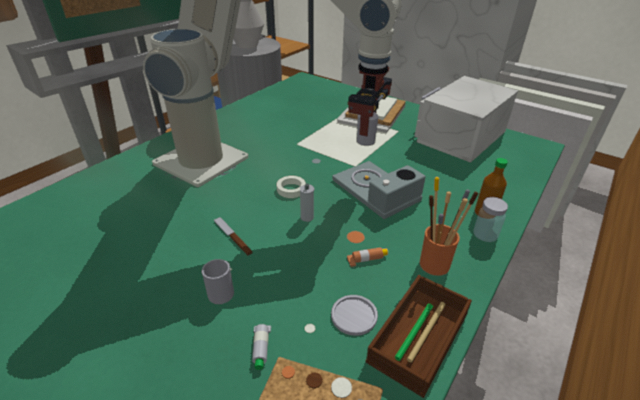

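The wrist picture shows the pin at (318,174) inside the rim, just past the pot's lower edge. The side and scene pictures show the pot held upright near the dock. Refining the well from the wrist view.

```bash
python3 - <<'E'
from h import *
d=dict(np.load("pics/wrist3.npz")); f=d["frame"]; hsv=cv2.cvtColor(f,cv2.COLOR_RGB2HSV)
a,b=305,160; s=hsv[160:186,305:332]; m=(s[...,1]>110)&(s[...,0]<35); ys,xs=np.nonzero(m)
print(len(xs),xs.mean()+a,ys.mean()+b,"pin",ray(d,xs.mean()+a,ys.mean()+b,25.5))
P=world(d)
a,b,e,g=268,124,370,200; hs=hsv[b:g,a:e].astype(int); gray=hs[...,2]
rgb=f[b:g,a:e].astype(int); m=(gray>150)&(hs[...,1]<50)
ys,xs=np.nonzero(m); pts=np.array([ray(d,x+a,y+b,24)[:2] for x,y in zip(xs,ys)])
cc=np.array([497,206.])
for _ in range(10):
    r=np.hypot(*(pts-cc).T); sel=(r>36)&(r<50); cc,R=circ(pts[sel])
print("rim",len(pts),sel.sum(),cc,R)
base=P[130:175,240:270]; print("base z",np.nanmedian(P[160:170,325:350,2]))
E
```

```text
127 317.51181102362204 174.04724409448818 pin [498.81901931 205.81692905  25.5       ]
rim 1807 1300 [498.7112913 207.2479446] 42.51229243352282
base z 17.04184427800635
```

Well ≈ (498.6, 206.4), consistent in all views. Expected TCP z on the floor ≈ 53.

Emit:
move_arm --pt "9 -4 0 0 0.005 0" --pt "0 0 15 0 0 0" --pt "0 0 20 0 0 0" --pt "0 0 15 0 0 0" --pt "0 0 0 0 0 0"

```text
t: 6.4
ee_pos: [501.7, 199.9, 129.1]
orientation: [3.123, 0.325, 0.005]
ft_force: [-1.1, -0.9, -5.0]
width: 56.2
```

```bash
python3 st.py 498.6 206.4 53
```

```text
t 6.4 p [501.7 199.9 129.1] w 56.2 f [-1.1 -0.9 -5. ]
level turn (tool): [ 0.0018 -0.0028 -0.    ] xyaw 0.207
tool delta [-1.9 -7.2 76. ]
```

Emit:
move_arm --pt "-2 -6 12 0 0 0" --pt "0 -1 15 0 0 0" --pt "0 -1 12 0 0 0" --pt "0 0 0 0 0 0"

```text
t: 6.73
ee_pos: [501.6, 205.5, 90.5]
orientation: [3.124, 0.317, 0.009]
ft_force: [-0.3, 0.1, -5.8]
width: 56.3
```

```bash
python3 st.py 498.6 206.4 53
```

```text
t 6.7333 p [501.6 205.5  90.5] w 56.3 f [-0.3  0.1 -5.8]
level turn (tool): [ 0.0017 -0.0059 -0.    ] xyaw 0.202
tool delta [-3.  -1.6 37.5]
```

Emit:
move_arm --pt "-3 -2 8 0 -0.006 0" --pt "0 0 8 0 0 0" --pt "0 0 5 0 0 0" --pt "0 0 0 0 0 0"

```text
t: 7.07
ee_pos: [500.1, 206.7, 69.5]
orientation: [3.125, 0.315, 0.004]
ft_force: [-1.1, -1.2, -4.6]
width: 56.2
```

```bash
python3 st.py 498.6 206.4 53
```

```text
t 7.0667 p [500.1 206.7  69.5] w 56.2 f [-1.1 -1.2 -4.6]
level turn (tool): [ 0.0014 -0.0021 -0.    ] xyaw 0.201
tool delta [-1.5 -0.  16.5]
```

Emit:
move_arm --pt "-1 0 4 0 -0.002 0" --pt "0 0 4 0 0 0" --pt "0 0 2 0 0 0" --pt "0 0 0 0 0 0"

```text
t: 7.4
ee_pos: [499.9, 206.7, 59.3]
orientation: [3.125, 0.316, 0.003]
ft_force: [-0.4, -0.0, -3.5]
width: 56.0
```

```bash
python3 st.py 498.6 206.4 53
```

```text
t 7.4 p [499.9 206.7  59.3] w 56.0 f [-0.4 -0.  -3.5]
level turn (tool): [ 0.0011 -0.0017  0.    ] xyaw 0.201
tool delta [-1.3  0.1  6.3]
```

The load has dropped by about 1.3 N, so the pot is on the pin. Small steps now.

Emit:
move_arm --pt "-1 0 2 0 -0.001 0" --pt "0 0 2 0 0 0" --pt "0 0 0 0 0 0"

```text
t: 7.65
ee_pos: [499.4, 206.8, 55.5]
orientation: [3.125, 0.316, 0.003]
ft_force: [-0.0, -0.8, -4.4]
width: 56.2
```

Emit:
move_arm --pt "0 0 1 0 0 0" --pt "0 0 0 0 0 0"

```text
t: 7.82
ee_pos: [499.5, 206.8, 54.5]
orientation: [3.125, 0.316, 0.003]
ft_force: [-0.2, 0.3, -3.5]
width: 56.0
```

```bash
python3 st.py 498.6 206.4 53
```

```text
t 7.8167 p [499.5 206.8  54.5] w 56.0 f [-0.2  0.3 -3.5]
level turn (tool): [ 0.001  -0.0021 -0.    ] xyaw 0.201
tool delta [-1.   0.2  1.5]
```

Emit:
move_arm --pt "0 0 1 0 0 0" --pt "0 0 0 0 0 0"

```text
t: 7.98
ee_pos: [499.5, 206.8, 53.6]
orientation: [3.125, 0.316, 0.004]
ft_force: [-0.4, -0.4, -3.6]
width: 56.1
```

Emit:
move_arm --pt "0 0 1 0 0 0" --pt "0 0 0 0 0 0"

```text
t: 8.15
ee_pos: [499.7, 206.9, 53.2]
orientation: [3.125, 0.316, 0.004]
ft_force: [-0.5, 0.3, -4.1]
width: 56.2
```

Emit:
move_arm --pt "0 0 1 0 0 0" --pt "0 0 0 0 0 0"

```text
t: 8.32
ee_pos: [499.9, 207.1, 53.3]
orientation: [3.125, 0.316, 0.005]
ft_force: [0.2, 0.0, -4.5]
width: 56.4
```

Emit:
move_arm --pt "0 0 1 0 0 0" --pt "0 0 0 0 0 0"

```text
t: 8.48
ee_pos: [500.2, 207.3, 53.2]
orientation: [3.125, 0.316, 0.006]
ft_force: [-0.8, -0.7, -3.9]
width: 56.0
```

Emit:
move_arm --pt "-1 0 2.5 0 0 0" --pt "0 0 0 0 0 0"

```text
t: 8.65
ee_pos: [500.9, 207.9, 53.3]
orientation: [-3.125, -0.317, -0.012]
ft_force: [0.5, -1.2, -3.8]
width: 55.7
```

```bash
python3 st.py 498.6 206.4 53;python3 - <<'E'
from workcell import eyes
from h import *
d=eyes.get_image("side"); cv2.imwrite("pics/s4.png",cv2.resize(d["frame"][150:320,160:380,::-1],None,fx=3.5,fy=3.5,interpolation=cv2.INTER_CUBIC))
E
```

```text
t 8.65 p [500.9 207.9  53.3] w 55.7 f [ 0.5 -1.2 -3.8]
level turn (tool): [-0.0002 -0.0079 -0.    ] xyaw 0.202
tool delta [-2.6  1.   0.3]
```

View pics/s4.png

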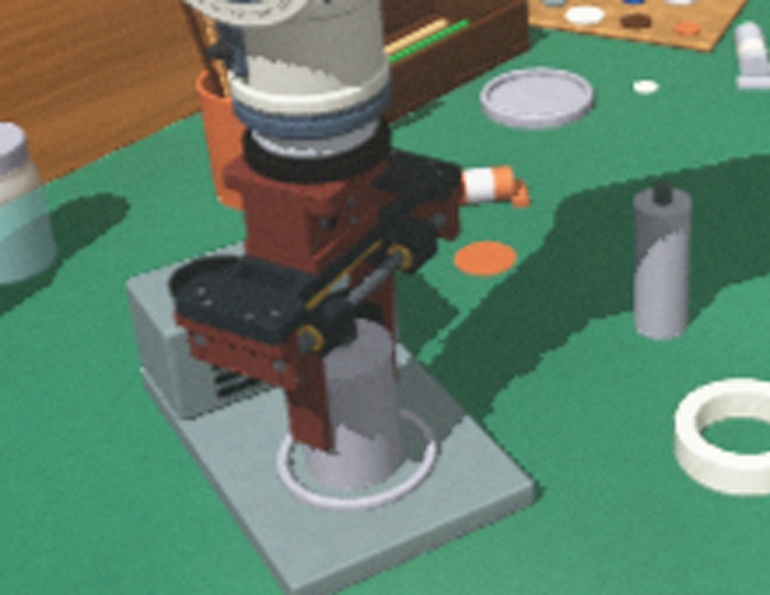

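```bash
python3 - <<'E'
from workcell import eyes
from h import *
for n in ("side","wrist","scene"):
    d=eyes.get_image(n); P=world(d)
    Q=P[(abs(P[...,0]-499)<35)&(abs(P[...,1]-207)<35)&(P[...,2]>85)&(P[...,2]<125)]
    print(n,len(Q),np.histogram(Q[:,2],np.arange(85,126,2)) if len(Q) else "")
    if n=="wrist": cv2.imwrite("pics/w4.png",d["frame"][:,:,::-1])
E
```

```text
side 453 (array([ 23,  17,  21,  15,  19,  66, 151,  33,  11,  14,  14,  11,  13,
        11,   7,   6,   5,   5,   5,   6]), array([ 85,  87,  89,  91,  93,  95,  97,  99, 101, 103, 105, 107, 109,
       111, 113, 115, 117, 119, 121, 123, 125]))
wrist 12970 (array([ 242,  235,  166,  219,  321, 4470, 4549,  154,  161,  158,  247,
        305,  236,  444,  433,  107,  103,  115,  144,  161]), array([ 85,  87,  89,  91,  93,  95,  97,  99, 101, 103, 105, 107, 109,
       111, 113, 115, 117, 119, 121, 123, 125]))
scene 74 (array([ 7,  7,  7,  7,  3, 14, 18,  8,  1,  0,  0,  0,  0,  0,  0,  0,  0,
        0,  0,  2]), array([ 85,  87,  89,  91,  93,  95,  97,  99, 101, 103, 105, 107, 109,
       111, 113, 115, 117, 119, 121, 123, 125]))
```

View pics/w4.png

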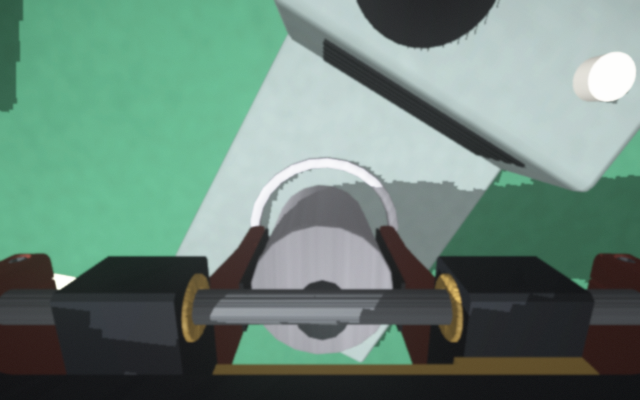

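The lid reads 97–98 mm (98 when standing on the floor), and the wrist picture shows the pot inside the rim, with the rim arc at (322,165) clear all round. The TCP also stops at the expected 53 mm. Releasing.

Emit:
move_arm --pt "0 0 0 0 0 0" --pt "0 0 0 0 0 0" --pt "0 0 0 0 0 0" --pt "0 0 0 0 0 0" --pt "0 0 0 0 0 0" --hand -1

```text
t: 9.27
ee_pos: [501.7, 208.3, 52.3]
orientation: [-3.124, -0.316, -0.014]
ft_force: [-0.5, 0.4, 0.3]
width: 85.2
```

Emit:
move_arm --pt "0 0 0 0 0 0" --pt "0 0 0 0 0 0" --pt "0 0 0 0 0 0"

```text
t: 9.52
ee_pos: [501.7, 208.2, 52.0]
orientation: [-3.124, -0.316, -0.013]
ft_force: [-0.6, 0.3, -0.6]
width: 87.9
```

```bash
python3 st.py 500 207 150
```

```text
t 9.5167 p [501.7 208.2  52. ] w 87.9 f [-0.6  0.3 -0.6]
level turn (tool): [-0.0006 -0.0085 -0.    ] xyaw 0.201
tool delta [ -1.1   0.8 -98. ]
```

Emit:
move_arm --pt "-1 1 -15 0 -0.008 0" --pt "0 0 -15 0 0 0" --pt "0 0 -15 0 0 0" --pt "0 0 0 0 0 0"

```text
t: 9.85
ee_pos: [499.7, 206.5, 97.1]
orientation: [3.125, 0.316, -0.005]
ft_force: [1.2, 0.3, 0.2]
width: 88.2
```

```bash
python3 st.py 500 207 200
```

```text
t 9.85 p [499.7 206.5  97.1] w 88.2 f [1.2 0.3 0.2]
level turn (tool): [-0.      0.0032  0.    ] xyaw 0.201
tool delta [ 1.000e-01 -4.000e-01 -1.029e+02]
```

Emit:
move_arm --pt "0 0 -30 0 0 0" --pt "0 0 -35 0 0 0" --pt "0 0 -35 0 0 0" --pt "-30 0 -20 0 0 0" --pt "-30 0 -20 0 0 0"

```text
t: 10.27
ee_pos: [441.5, 194.2, 236.2]
orientation: [3.124, 0.314, -0.016]
ft_force: [0.7, 0.5, -0.0]
width: 87.6
```

Emit:
move_arm --pt "-20 0 0 0 0 0" --pt "0 0 0 0 0 0" --pt "0 0 0 0 0 0"

```text
t: 10.52
ee_pos: [419.4, 190.0, 239.8]
orientation: [3.125, 0.315, -0.007]
ft_force: [0.1, -0.3, -0.6]
width: 87.7
```

```bash
python3 st.py; python3 - <<'E'
from workcell import eyes
from h import *
for n in ("scene","side","wrist"):
    d=eyes.get_image(n); P=world(d); R=(abs(P[...,0]-499)<50)&(abs(P[...,1]-207)<50)
    L=P[R&(P[...,2]>94)&(P[...,2]<102)]; K=P[R&(P[...,2]>107)&(P[...,2]<117)]
    print(n,len(L),"lid mid",(L.min(0)+L.max(0))/2,np.median(L[:,2]),"knob",len(K),K.mean(0))
    if n=="wrist":
        A=np.c_[L[:,:2],np.ones(len(L))]; print("plane slope",np.linalg.lstsq(A,L[:,2],rcond=None)[0][:2])
    cv2.imwrite(f"pics/{n}5.png",d["frame"][:,:,::-1])
E
```

```text
t 10.5167 p [419.4 190.  239.8] w 87.7 f [ 0.1 -0.3 -0.6]
level turn (tool): [-0.      0.0044  0.    ] xyaw 0.201
scene 145 lid mid [497.46884643 206.27197303  97.79645105] 97.74197259952882 knob 32 [499.70635451 203.25677093 112.08066755]
side 353 lid mid [498.39759947 209.51485975  97.58740584] 97.16174528948704 knob 67 [496.57127267 210.78819253 112.19166139]
wrist 2900 lid mid [498.63304426 207.59660764  96.87314906] 96.90876960252476 knob 452 [498.76749394 207.57663089 112.65764787]
plane slope [-0.00200803 -0.00054047]
```

View pics/side5.png

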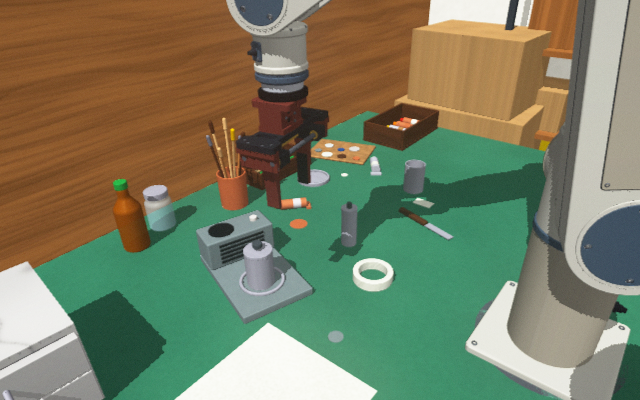

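View pics/wrist5.png

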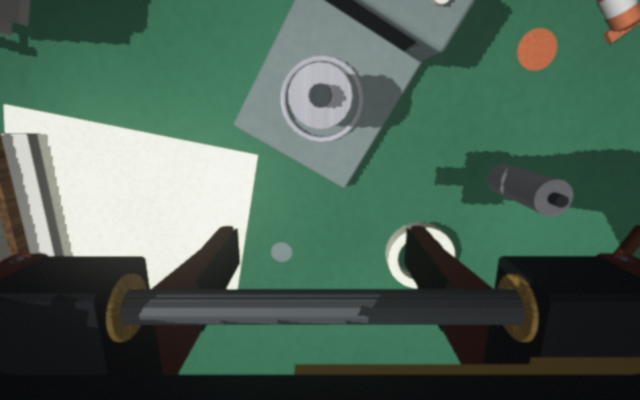

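The side picture shows the pot standing in the well at (258,270), and the wrist picture shows it concentric in the rim at (320,97). The lid is level, at z ≈ 97–98, at (498.6, 207.5), within about 2 mm of the well's centre. The robot is clear, so I'm handing in.

```bash
python3 -c "
from workcell import ctrl
print(ctrl.close_job())"
```

```text
the job is handed in; nothing more can be done
None
```

The squat lidded pot is standing released in the fume extractor's well. I handed the job in at about 10.7 s, and it reported no verdict. I gripped the pot from above, carried it over the slim pot, lowered it until it rested on the floor, opened the fingers and backed the gripper away.

**Last checks:**
- **Position:** the pot's axis is about 2 mm from the well's centre. The three views agree within about 3 mm.
- **Height and tilt:** the lid is at z ≈ 97–98 mm, against 98 expected when standing on the floor. It is level to about 0.002 rad.
- **Robot:** nothing was touching the gripper, with force around 0 N.

**Not confirmed or not as expected:**
- **Pin:** I could not see it under the pot. That it is pushed down follows only from the lid height and the pot's roughly 5 N weight against the 1.5 N spring.
- **Force while lowering:** the wrist force did not clearly show the contact with the floor. I judged it from the tool stopping at 53 mm, as expected, and from the lid height. After release the tool settled about 1 mm lower, and the lid height stayed the same within measurement.

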